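# Burnish the acetate inlay flush in its jig

### The job

Pick up the burnishing block, set it gently on the inlay jig's flat landing at the red-banded end, and sweep it, pressed down, along the jig to the landing at the other end, so that all seven brown inlay tiles end up flush with the bed. Follow the bed's slope by feel with a steady pressure, firm enough to seat the tiles (about 10 N) and never over 30 N, and touch the jig with nothing but the block. Then stand the block back upright in the middle of its cork pad, let go, and leave everything else on the bench alone.

Things in the scene. Friction and masses are not known exactly. Their poses are not given: they have to be found in the camera images.
- jig: Inlay jig, fixed: blue base 120 (x) x 250 (y) x 22 mm and on it, on a cross pivot 36 mm up, an aluminium bed 86 x 260 x 20 mm; origin centre of underside, y along its length. The bed's face is 56 mm up when level, but the bed is locked at a slope (up to 0.045 rad about jig x, either way) that is NOT reported: feel for it. Channel 26 mm wide, y -77 to 77 mm, holds seven brown tiles.
- landing_red (a point): Middle of the plain landing (y 77 to 130 mm of the jig) at the red-banded +y end of the bed, on the jig's centre line at the face's height with the bed level; the true face is up to 5 mm higher or lower here.
- landing_far (a point): The same point of the plain landing at the other, unmarked end (jig y -77 to -130 mm).
- block: Burnishing block, loose, about 0.3 kg; origin centre of underside, x along its length. Steel sole 80 (x) x 46 (y) x 22 mm: middle 28 mm flat, both ends are ramps (rise 8 mm in 26 mm) that ride over proud tiles when moved along x. Orange upright grip on top: 26 mm thick (x), 42 mm wide (y), 22 to 82 mm above the underside; take it across the 26 mm. Starts on the cork pad.
- rest: Cork rest pad for the block, fixed to the bench, 110 (x) x 120 (y) x 6 mm; origin at the centre of its underside.
- calculator: Grey pocket calculator, 150 x 100 x 18 mm, loose bystander; origin at the centre of its underside.
- pliers: Red-handled pliers lying flat, 150 mm long, 60 mm wide, 12 mm high, loose bystander; origin near the middle, on the bench.
- spectacles: Black spectacle frame standing open, 135 (x) x 135 (y) x 45 mm high, loose bystander; origin below the bridge, at the front (lens) end, arms towards its +x.
- gauge_case: Black gauge case, 90 (x) x 190 (y) x 28 mm, loose bystander; origin at the centre of its underside.
- bottle: Small bottle with blue cap, diameter 48 mm, 110 mm high, loose bystander; origin at the centre of its underside.
- tile0 (a joint): How far inlay tile 0 is pressed into the bed, m: 0 = stands 6 mm proud of the bed's face, 0.006 = flush. Tile 24 x 21 mm, centred at jig y = 66 mm. It slides stiffly (about 3.5 N) and stays where it is left.
- tile1 (a joint): How far inlay tile 1 is pressed into the bed, m: 0 = stands 6 mm proud of the bed's face, 0.006 = flush. Tile 24 x 21 mm, centred at jig y = 44 mm. It slides stiffly (about 3.5 N) and stays where it is left.
- tile2 (a joint): How far inlay tile 2 is pressed into the bed, m: 0 = stands 6 mm proud of the bed's face, 0.006 = flush. Tile 24 x 21 mm, centred at jig y = 22 mm. It slides stiffly (about 3.5 N) and stays where it is left.
- tile3 (a joint): How far inlay tile 3 is pressed into the bed, m: 0 = stands 6 mm proud of the bed's face, 0.006 = flush. Tile 24 x 21 mm, centred at jig y = 0 mm. It slides stiffly (about 3.5 N) and stays where it is left.
- tile4 (a joint): How far inlay tile 4 is pressed into the bed, m: 0 = stands 6 mm proud of the bed's face, 0.006 = flush. Tile 24 x 21 mm, centred at jig y = -22 mm. It slides stiffly (about 3.5 N) and stays where it is left.
- tile5 (a joint): How far inlay tile 5 is pressed into the bed, m: 0 = stands 6 mm proud of the bed's face, 0.006 = flush. Tile 24 x 21 mm, centred at jig y = -44 mm. It slides stiffly (about 3.5 N) and stays where it is left.
- tile6 (a joint): How far inlay tile 6 is pressed into the bed, m: 0 = stands 6 mm proud of the bed's face, 0.006 = flush. Tile 24 x 21 mm, centred at jig y = -66 mm. It slides stiffly (about 3.5 N) and stays where it is left.

How it is judged:
By the outcome, as a careful person would: the job done as asked, in the order asked, and still so for the second after the job is handed in, with the robot touching nothing.
It also fails if it takes over 72 s, if anything falls off the work surface, if the arm or the gripper's body presses on something with over 40 N, if the wrist force passes 120 N, or if a joint passes its speed limit or range.

### The arm

A 7-joint arm with a two-finger parallel gripper is mounted at the origin on the work surface. World frame = base frame: x ahead of the robot, y to its left, z up, the work surface at z = 0. Lengths are in mm, angles in rad, forces in N, time in s.
With the tool pointing down it reaches from about 425 to 950 mm from the base axis. Payload 4.7 kg.
Tool frame: the origin (TCP) lies between the finger pads; the fingertips stand 19 mm ahead of it and the grasp point (between the pads) is the TCP (r.tip_extent is the distance from the TCP to the fingertips, in mm); z points along the fingers, y is the line along which they close (so a half turn about z gives the same grasp; the last joint's range is limited). The gripper opens to 87 mm and grips with 3 to 60 N. Pads are 19 mm wide; open, the fingers measure 117 mm over their backs; the gripper's body (75 mm by 190 mm) begins 51 mm behind the grasp point.
Start: joints at [-1.173, 0.469, -0.049, 1.532, 0.024, 1.141, -0.082], TCP at [279.386, 614.484, 241.573] pointing down, gripper open.
Joint ranges: [-2.59, 2.59], [-0.33, 1.99], [-1.39, 1.29], [0.1, 2.45], [-1.04, 4.18], [0.21, 1.99], [-2.66, 2.66]. Speed limits (rad/s): [2.57, 2.57, 3.14, 3.14, 3.14, 3.14, 3.14].

### API

Orientations are given as a unit quaternion [x, y, z, w].
In Python, from rig import monitor, cams, job_done, r gives the robot as it stands.
- The arm moves only by the tool apply_moves, never from a script. Its arguments are lists of equal length, an entry for each row: "translation": the shift along the tool's x, y, z as a fraction of full scale, a list of three; "rotation": the turn, a rotation vector about the tool's x, y, z as a fraction of full scale, a list of three. A call has 1 to 12 rows; each row is the pose to reach, as a shift and turn from the pose commanded when the call began, along the tool's axes at that moment, turning the shorter way round; what a row does not reach only later rows make up. Full scale, the value 1, is 100 mm for a shift and pi rad for a turn. A row lasts 1/10 s, in which the tool goes at most 50 mm and 8.59 degrees, less where a joint would pass 70% of its speed; a pose out of reach is approached as far as the arm can. A call with a number of a shift or a turn outside -1 to 1 is refused whole. A call with a gripper value outside its range is refused whole. "claw" is the opening, from 0 (shut) to 1 (fully open), set as the call begins (left out, the last holds). The fingers move at their own pace and stop on an object; "newtons" is the grip in N (left out, the last holds). Time passes only in rows, so rows that repeat a pose let the fingers close. It gives the time, the measured TCP pose, the force, the opening and the grip force at its end, in the units of the state.
- monitor.observe(): the state, without advancing time (a new reading comes with each control period).
- cams.snapshot(name): name is "side" or "top" or "wrist"; returns a dict with "frame" (480x640x3 uint8, red, green, blue), "range_z" (480x640 float32, mm along the optical axis (not along the pixel's ray), 0 where there is no reading), "intrinsics" (3x3 intrinsics, pixels), "R" (3x3) and "t" (3): a world point X has camera coordinates R X + t. Camera axes: x right, y down, z forward; pixel columns grow to the right and rows downward; lengths in mm; the calibration is good to about 2 mm. A picture is of the moment at which its call begins.
- job_done(): hands the job in; it is judged then, once.
Trained networks look in a picture, given as the dict that the camera call returned (one of the last four; its "shot" number tells which), for a name from the list of things; names that differ only in an ending like _2 or _b are one class to them, and where a whole thing is asked for, a point or a joint stands for the part that bears it (a point fixed in the world has none). Each returns a list of dicts, best first, with "confidence" (0 to 1); they miss things now and then, are a little off and sometimes report something else, mostly with a low value. They report only what shows in the picture. A call takes as long as a camera call.
- cams.cut_out(name, picture): "region" (480x640 bool, what is visible of it) and "bbox" ([left, top, width, height] in pixels, round what is visible of it).
- cams.landmark_of(name, picture): "pixel" ([column, row] in pixels: a listed point, or the origin of a listed thing).
The state is a dict: "time": time; "joints": joint angles; "dq": joint speeds; "tau": joint torques, N m; "tcp_pos": TCP position; "ee_rot": TCP orientation; "force": force on the tool from outside, world axes, zero at the start; "ft_torque": the same for the moment, N m; "gripper_width": finger opening in mm; "grip_force": force on a finger pad.
Only numpy, scipy, OpenCV 4.12 (cv2) and the standard library are available. Lean on these libraries where they do the work, as an engineer would, in place of code of your own. Each camera call takes 0.05 s, during which the arm holds its last target. There are 200 camera calls.

## Working session

There is one attempt and no reset: what is moved stays moved. The work goes in short steps, Python scripts to look and compute and a tool call to move; the robot and the scene stay as the last step left them, time stands still between calls to the robot, and variables do not carry over. Pictures are saved under pics/ and viewed, at most 10 in all, crops included, and the job is handed in when it is done.

Besides the shell and the picture viewer there is one more tool, called after "Emit:" in YAML: its name, and indented under it one key for each argument. apply_moves: Moves the arm, as the interface text tells. Its arguments: {"type":"object","properties":{"translation":{"type":"array","items":{"type":"array","items":{"type":"number"}}},"rotation":{"type":"array","items":{"type":"array","items":{"type":"number"}}},"claw":{"type":"number"},"newtons":{"type":"number"}},"required":["translation","rotation"]}

```bash
mkdir -p pics; ls
cat > h.py <<'E'
import numpy as np, cv2
from rig import monitor, cams, job_done, r
def w(p,u,v,z=None):
    """pixel -> world, by range or by plane height z"""
    K,R,t=p["intrinsics"],np.array(p["R"]),np.array(p["t"])
    d=np.linalg.inv(K)@np.array([u,v,1.])
    if z is None: s=p["range_z"][int(round(v)),int(round(u))]
    else:
        c=-R.T@t; s=(z-c[2])/(R.T@d)[2]
    return R.T@(d*s-t)
def cloud(p,m):
    v,u=np.nonzero(m&(p["range_z"]>0)); d=np.linalg.inv(p["intrinsics"])@np.array([u,v,np.ones(len(u))])
    return ((d*p["range_z"][v,u]).T-p["t"])@np.array(p["R"])
def save(p,n): cv2.imwrite("pics/"+n,p["frame"][:,:,::-1])
E
python3 - <<'E'
from h import *
s=monitor.observe(); print({k:np.round(v,3) for k,v in s.items()})
for n in ("top","side"):
    p=cams.snapshot(n); save(p,n+"0.png")
    for o,z in [("jig",0),("landing_red",56),("landing_far",56),("block",6),("rest",0)]+([("calculator",0),("pliers",0),("spectacles",0),("gauge_case",0),("bottle",0)] if n=="top" else []):
        for q in cams.landmark_of(o,p)[:2]:
            print(n,o,q["confidence"],np.round(q["pixel"]),np.round(w(p,*q["pixel"],z)))
    for o in ("block","rest"):
        for q in cams.cut_out(o,p)[:1]:
            c=cloud(p,q["region"]); print(o,len(c),c.min(0).round(),c.max(0).round())
            if o=="block":
                for lo,hi in((15,50),(70,110)):
                    a=c[(c[:,2]>lo)&(c[:,2]<hi)]
                    if len(a)>20: print(lo,len(a),np.median(a[:,2]),cv2.minAreaRect(a[:,:2].astype(np.float32)))
            else:
                a=c[(c[:,2]<12)]; print(cv2.minAreaRect(a[:,:2].astype(np.float32)))
E
```

```text
pics
{'time': np.float64(0.0), 'joints': array([-1.173,  0.469, -0.049,  1.534,  0.024,  1.141, -0.082]), 'dq': array([-0.   ,  0.002,  0.002, -0.001,  0.   ,  0.001, -0.002]), 'tau': array([-0.0000e+00, -5.0798e+01, -8.1000e-02, -2.3616e+01, -6.1000e-02,
        3.8000e-02,  0.0000e+00]), 'tcp_pos': array([279.192, 613.932, 240.473]), 'ee_rot': array([ 0.212,  0.977, -0.001, -0.   ]), 'force': array([ 0.251,  0.028, -0.381]), 'ft_torque': array([0.05 , 0.003, 0.004]), 'grip_force': np.float64(0.0), 'gripper_width': np.float64(86.666)}
top jig 0.7 [333. 270.] [526.  43.   0.]
top landing_red 0.69 [296. 275.] [510. 145.  56.]
top landing_far 0.56 [378. 263.] [546. -79.  56.]
top block 0.59 [232. 266.] [532. 331.   6.]
top rest 0.78 [231. 273.] [513. 337.   0.]
top calculator 0.8 [449. 277.] [ 508. -289.    0.]
top calculator 0.48 [426. 194.] [ 747. -224.    0.]
top pliers 0.59 [337. 184.] [774.  34.   0.]
top spectacles 0.71 [270. 205.] [711. 227.   0.]
top gauge_case 0.88 [427. 192.] [ 752. -227.    0.]
top gauge_case 0.6 [229. 270.] [521. 342.  -0.]
top bottle 0.86 [194. 218.] [670.
[... 525 characters left out ...]
] [532.  35.   0.]
side landing_red 0.91 [273. 231.] [523. 128.  56.]
side landing_red 0.62 [290. 279.] [544. -69.  56.]
side landing_far 0.63 [292. 279.] [547. -69.  56.]
side block 0.84 [268. 211.] [524. 325.   6.]
side rest 0.64 [269. 214.] [527. 324.   0.]
block 607 [496. 286.  -0.] [552. 423.  90.]
15 306 28.16742092819804 ((525.6644287109375, 330.1455383300781), (45.94566345214844, 82.80408477783203), 9.574893951416016)
70 160 82.94455806307676 ((525.5462646484375, 329.6482849121094), (41.01885986328125, 28.531282424926758), 7.437784194946289)
rest 635 [464. 264.  -2.] [574. 390.  16.]
((519.0136108398438, 327.5632629394531), (124.57505798339844, 107.98359680175781), 88.57148742675781)
```

Run:
```python
from h import *
for n in ("top","side"):
    p=cams.snapshot(n)
    q=cams.cut_out("jig",p)
    if not q: print("no");continue
    c=cloud(p,q[0]["region"]); print(n,len(c),c.min(0).round(),c.max(0).round())
    a=c[(c[:,2]>40)&(c[:,2]<80)]; print(cv2.minAreaRect(a[:,:2].astype(np.float32)))
    ax=cv2.fitLine(a[:,:2].astype(np.float32),cv2.DIST_HUBER,0,.01,.01).ravel(); print("axis",ax,np.arctan2(ax[1],ax[0]))
    e=ax[:2]*np.sign(ax[1]); m=np.median(a[:,:2],0); y=(a[:,:2]-ax[2:])@e
    f=np.abs(y)>75
    print("slope",np.polyfit(y[f],a[f,2],1))
    f=c[:,2]<30;print("base",f.sum())
    save(p,n+"1.png")
    big=cv2.resize(p["frame"][:,:,::-1][150:350,160:480],(800,500),interpolation=2)
    cv2.imwrite(f"pics/{n}1c.png",big)
```

```text
top 3988 [455. -99.  -8.] [607. 172.  69.]
((530.8311157226562, 36.66499328613281), (101.0583724975586, 260.4096374511719), 7.374081611633301)
axis [ 1.3097629e-01 -9.9138552e-01  5.3074335e+02  3.6733055e+01] -1.4394426
slope [-2.27944043e-02  5.65673649e+01]
base 954
side 4518 [ 458. -100.   -1.] [608. 256.  65.]
((533.5679931640625, 36.2750244140625), (104.13577270507812, 266.08453369140625), 6.0550761222839355)
axis [ 1.4593190e-01 -9.8929465e-01  5.3373071e+02  7.0029936e+00] -1.4243414
slope [2.35814804e-03 5.37992737e+01]
base 1462
```

View pics/top1c.png

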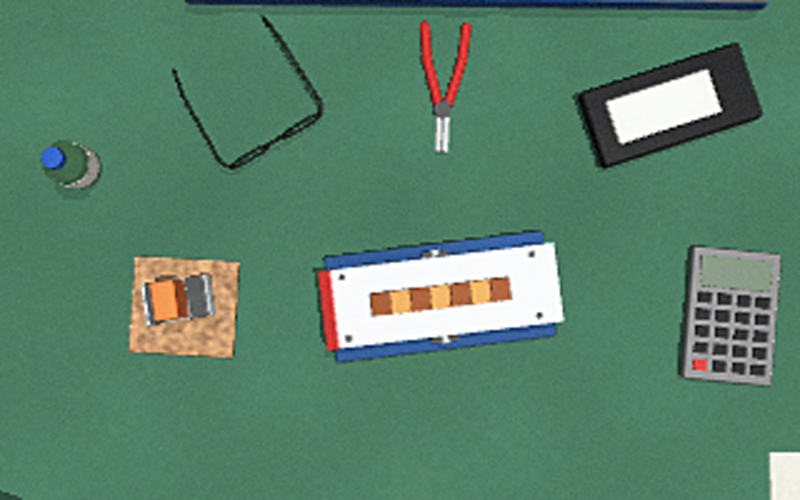

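View pics/side0.png

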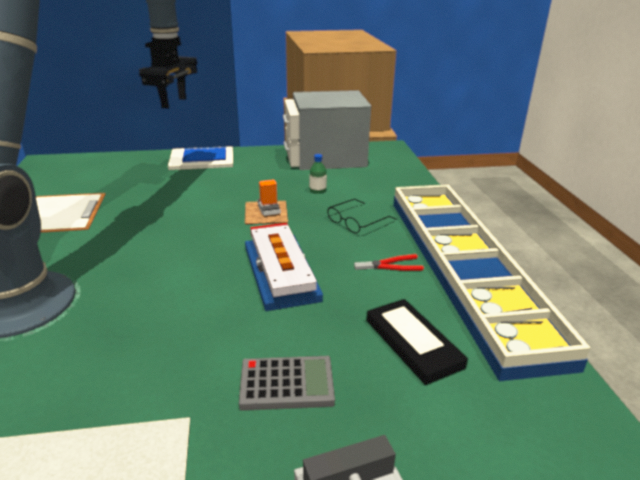

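Emit:
apply_moves:
  translation:
    - [-0.3,-0.13,0]
    - [-0.65,-0.3,0]
    - [-1,-0.46,0]
    - [-1,-0.46,0]
  rotation:
    - [0,0,-0.045]
    - [0,0,-0.09]
    - [0,0,-0.135]
    - [0,0,-0.183]
  claw: 1
  newtons: 50

```text
time: 1.65
tcp_pos: [357.5, 525.8, 241.7]
ee_rot: [-0.072, 0.997, -0.002, 0.002]
force: [0.5, 0.1, -0.6]
gripper_width: 87.1
grip_force: 0.0
```

```bash
cat >> h.py <<'E'
from scipy.spatial.transform import Rotation as Ro
def st():
    s=monitor.observe(); print(round(s["time"],2),"tcp",np.round(s["tcp_pos"],1),"q",np.round(s["ee_rot"],4),"F",np.round(s["force"],1),"T",np.round(s["ft_torque"],2),"w",round(float(s["gripper_width"]),1),round(float(s["grip_force"]),1)); return s
def loc(target):
    s=st(); return Ro.from_quat(s["ee_rot"]).inv().apply(np.array(target)-s["tcp_pos"])/100
E
python3 - <<'E'
from h import *
print(loc([524.5,330.5,200]))
E
```

```text
1.65 tcp [357.5 525.8 241.7] q [-0.0718  0.9974 -0.0018  0.0017] F [ 0.5  0.1 -0.6] T [0.05 0.01 0.03] w 87.1 0.0
[-1.37132162 -2.17058764  0.42947513]
```

Emit:
apply_moves:
  translation:
    - [-0.2,-0.33,0]
    - [-0.4,-0.66,0]
    - [-0.6,-1,0]
  rotation:
    - [0,0,0]
    - [0,0,0]
    - [0,0,0]

```text
time: 1.95
tcp_pos: [426.1, 440.2, 241.7]
ee_rot: [-0.074, 0.997, 0.0, 0.0]
force: [0.5, -0.0, 0.4]
gripper_width: 86.8
grip_force: 0.0
```

Emit:
apply_moves:
  translation:
    - [-0.2,-0.33,0]
    - [-0.4,-0.66,0]
    - [-0.6,-0.9,0]
    - [-0.7,-1,0]
    - [-0.7,-1,0]
    - [-0.7,-1,0]
    - [-0.7,-1,0]
  rotation:
    - [0,0,0]
    - [0,0,0]
    - [0,0,0]
    - [0,0,0]
    - [0,0,0]
    - [0,0,0]
    - [0,0,0]

```text
time: 2.65
tcp_pos: [507.5, 354.8, 241.5]
ee_rot: [-0.075, 0.997, 0.001, -0.001]
force: [-0.2, -0.3, 0.0]
gripper_width: 87.1
grip_force: 0.0
```

Run:
```python
from h import *
print(loc([524.5,330.5,200]))
p=cams.snapshot("wrist"); save(p,"w0.png")
q=cams.cut_out("block",p)
c=cloud(p,p["range_z"]>0)
for lo,hi in((20,40),(75,100)):
    a=c[(c[:,2]>lo)&(c[:,2]<hi)&(abs(c[:,0]-524)<60)&(abs(c[:,1]-330)<70)]
    print(lo,len(a),np.median(a[:,2]) if len(a) else 0,cv2.minAreaRect(a[:,:2].astype(np.float32)) if len(a)>10 else 0)
a=c[(c[:,2]>2.5)&(c[:,2]<10)&(abs(c[:,0]-520)<90)&(abs(c[:,1]-330)<90)]
print(len(a),np.median(a[:,2]),cv2.minAreaRect(a[:,:2].astype(np.float32)))
```

```text
2.65 tcp [507.5 354.8 241.5] q [-7.550e-02  9.971e-01  6.000e-04 -5.000e-04] F [-0.2 -0.3  0. ] T [ 0.06  0.   -0.04] w 87.1 0.0
[-0.13212116 -0.26594232  0.41443499]
20 2882 28.165347218851196 ((525.0425415039062, 335.428955078125), (46.52094650268555, 77.01007080078125), 9.695844650268555)
75 2046 88.1633704245352 ((525.0838623046875, 335.2879333496094), (42.27759552001953, 26.056228637695312), 9.867950439453125)
10194 6.369864601700074 ((519.1683959960938, 330.6170959472656), (177.4668731689453, 178.56072998046875), 0.1823362112045288)
```

View pics/w0.png

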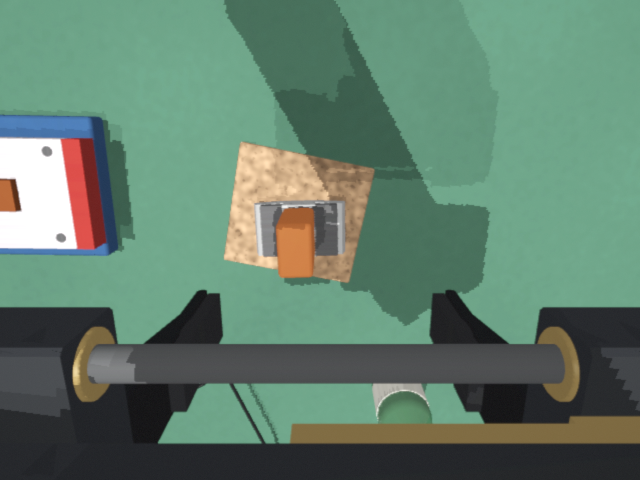

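Emit:
apply_moves:
  translation:
    - [-0.07,-0.12,0.2]
    - [-0.14,-0.24,0.5]
    - [-0.14,-0.24,0.7]
    - [-0.14,-0.24,0.7]
    - [-0.14,-0.24,0.7]
    - [-0.14,-0.24,0.7]
  rotation:
    - [0,0,-0.006]
    - [0,0,-0.006]
    - [0,0,-0.006]
    - [0,0,-0.006]
    - [0,0,-0.006]
    - [0,0,-0.006]

```text
time: 3.35
tcp_pos: [526.9, 332.3, 173.1]
ee_rot: [-0.084, 0.996, 0.001, 0.001]
force: [0.5, -0.1, 0.6]
gripper_width: 87.2
grip_force: 0.0
```

Run:
```python
from h import *
s=st()
p=cams.snapshot("wrist"); save(p,"w1.png")
c=cloud(p,p["range_z"]>0)
for lo,hi in((20,40),(75,100)):
    a=c[(c[:,2]>lo)&(c[:,2]<hi)&(abs(c[:,0]-524)<60)&(abs(c[:,1]-330)<60)]
    print(lo,len(a),np.median(a[:,2]) if len(a) else 0,cv2.minAreaRect(a[:,:2].astype(np.float32)) if len(a)>10 else 0)
f=p["frame"].astype(int); cork=(f[...,0]>f[...,1]+15)&(f[...,0]>f[...,2]+25)
a=cloud(p,cork); a=a[(a[:,2]<12)&(a[:,2]>0)&(abs(a[:,0]-515)<85)&(abs(a[:,1]-330)<85)]
print("pad",len(a),np.median(a[:,2]),cv2.minAreaRect(a[:,:2].astype(np.float32)))
st()
p=cams.snapshot("top"); f=p["frame"].astype(int); cork=(f[...,0]>f[...,1]+15)&(f[...,0]>f[...,2]+25)
a=cloud(p,cork); a=a[(a[:,2]<12)&(a[:,2]>0)&(abs(a[:,0]-515)<85)&(abs(a[:,1]-330)<85)]
if len(a):print("pad top",len(a),np.median(a[:,2]),cv2.minAreaRect(a[:,:2].astype(np.float32)))
```

```text
3.35 tcp [526.9 332.3 173.1] q [-8.370e-02  9.965e-01  9.000e-04  1.100e-03] F [ 0.5 -0.1  0.6] T [ 0.05 -0.01  0.01] w 87.2 0.0
20 4410 28.19648850083839 ((524.9857177734375, 335.2099304199219), (46.36349868774414, 76.826416015625), 9.524194717407227)
75 3328 88.21256773420092 ((524.556396484375, 335.1376953125), (41.582603454589844, 26.008220672607422), 9.717700958251953)
pad 14702 6.4125406595153365 ((522.0400390625, 330.59515380859375), (119.60684967041016, 119.4738998413086), 87.36541748046875)
3.4 tcp [527.  332.1 173.2] q [-8.360e-02  9.965e-01  9.000e-04  1.200e-03] F [-0.2 -0.6 -0.4] T [0.02 0.01 0.  ] w 87.1 0.0
pad top 379 6.250378229093744 ((514.2901000976562, 316.3917541503906), (96.59260559082031, 107.47657775878906), 86.16655731201172)
```

Emit:
apply_moves:
  translation:
    - [0.02,0.02,0.2]
    - [0.02,0.02,0.5]
    - [0.02,0.02,0.8]
    - [0.02,0.02,0.8]
  rotation:
    - [0,0,0]
    - [0,0,0]
    - [0,0,0]
    - [0,0,0]

```text
time: 3.85
tcp_pos: [522.1, 331.2, 88.6]
ee_rot: [-0.083, 0.997, -0.002, -0.003]
force: [-0.7, -1.1, -0.8]
gripper_width: 87.0
grip_force: 0.0
```

Emit:
apply_moves:
  translation:
    - [0,0,0.15]
    - [0,0,0.3]
    - [0,0,0.36]
    - [0,0,0.36]
    - [0,0,0.36]
  rotation:
    - [0,0,0]
    - [0,0,0]
    - [0,0,0]
    - [0,0,0]
    - [0,0,0]

```text
time: 4.35
tcp_pos: [524.7, 332.7, 55.9]
ee_rot: [-0.083, 0.997, 0.0, 0.0]
force: [-0.6, 0.1, -0.8]
gripper_width: 87.0
grip_force: 0.0
```

Run:
```python
from h import *
s=st();
```

```text
4.35 tcp [524.7 332.7  55.9] q [-8.300e-02  9.966e-01  2.000e-04  3.000e-04] F [-0.6  0.1 -0.8] T [0.01 0.03 0.02] w 87.0 0.0
```

Emit:
apply_moves:
  translation:
    - [0,0.01,0]
    - [0,0.01,0]
    - [0,0.01,0]
    - [0,0.01,0]
    - [0,0.01,0]
    - [0,0.01,0]
    - [0,0.01,0]
    - [0,0.01,0]
  rotation:
    - [0,0,0]
    - [0,0,0]
    - [0,0,0]
    - [0,0,0]
    - [0,0,0]
    - [0,0,0]
    - [0,0,0]
    - [0,0,0]
  claw: 0
  newtons: 50

```text
time: 5.15
tcp_pos: [524.2, 333.4, 55.5]
ee_rot: [-0.083, 0.997, 0.0, -0.0]
force: [-1.0, -0.3, 0.0]
gripper_width: 30.7
grip_force: 0.0
```

Run:
```python
from h import *
s=st();
```

```text
5.15 tcp [524.2 333.4  55.5] q [-0.083   0.9966  0.     -0.    ] F [-1.  -0.3  0. ] T [ 0.06  0.06 -0.  ] w 30.7 0.0
```

Emit:
apply_moves:
  translation:
    - [0,0,0]
    - [0,0,0]
    - [0,0,0]
    - [0,0,0]
  rotation:
    - [0,0,0]
    - [0,0,0]
    - [0,0,0]
    - [0,0,0]

```text
time: 5.55
tcp_pos: [524.2, 333.5, 55.5]
ee_rot: [-0.083, 0.997, 0.0, -0.0]
force: [-0.1, -0.3, -0.9]
gripper_width: 25.9
grip_force: 50.0
```

Emit:
apply_moves:
  translation:
    - [0,0,-0.05]
    - [0,0,-0.2]
    - [0,0,-0.5]
    - [0,0,-0.8]
    - [0,0,-0.8]
    - [0,0,-0.8]
    - [0,0,-0.8]
  rotation:
    - [0,0,0]
    - [0,0,0]
    - [0,0,0]
    - [0,0,0]
    - [0,0,0]
    - [0,0,0]
    - [0,0,0]

```text
time: 6.25
tcp_pos: [523.3, 332.6, 134.4]
ee_rot: [-0.083, 0.997, -0.001, -0.001]
force: [0.0, 0.4, -3.0]
gripper_width: 25.6
grip_force: 50.0
```

Run:
```python
from h import *
s=st()
p=cams.snapshot("wrist"); save(p,"w2.png")
f=p["frame"].astype(int); cork=(f[...,0]>f[...,1]+15)&(f[...,0]>f[...,2]+25)
a=cloud(p,cork); a=a[(a[:,2]<10)&(a[:,2]>2)&(abs(a[:,0]-515)<85)&(abs(a[:,1]-330)<85)]
print("pad",len(a),np.median(a[:,2]),a.min(0),a.max(0),cv2.minAreaRect(a[:,:2].astype(np.float32)))
p=cams.snapshot("top")
f=p["frame"].astype(int)
for z0,z1 in ((30,60),):
    q=cams.cut_out("jig",p)[0]; c=cloud(p,q["region"]); a=c[c[:,2]>45]; print(len(a),cv2.minAreaRect(a[:,:2].astype(np.float32)))
st()
```

```text
6.25 tcp [523.3 332.6 134.4] q [-8.290e-02  9.966e-01 -7.000e-04 -1.100e-03] F [ 0.   0.4 -3. ] T [ 0.01 -0.   -0.06] w 25.6 50.0
pad 18627 6.414602906623134 [459.71149341 268.91621039   2.97510831] [569.21357759 392.48570568   8.94058498] ((516.8698120117188, 330.7864990234375), (119.62368774414062, 109.2999038696289), 87.40450286865234)
2947 ((533.69384765625, 37.126502990722656), (95.07142639160156, 260.6832580566406), 8.217060089111328)
6.4 tcp [523.5 332.8 134.1] q [-8.300e-02  9.965e-01 -7.000e-04 -1.200e-03] F [ 0.5  0.3 -2.7] T [0.09 0.04 0.03] w 25.9 50.0
```

View pics/w2.png

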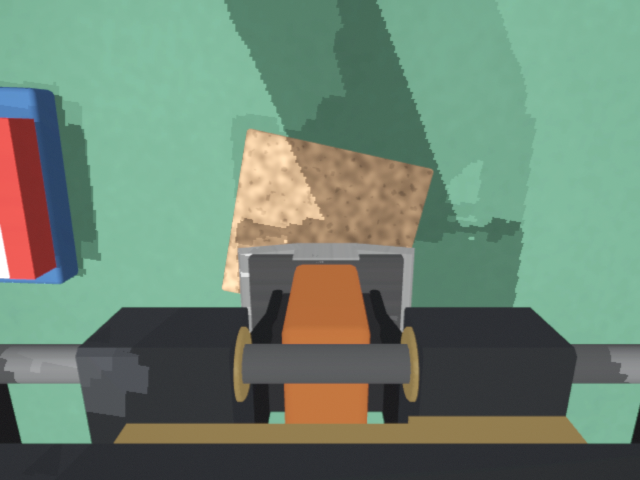

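Emit:
apply_moves:
  translation:
    - [-0.06,-0.2,-0.2]
    - [-0.1,-0.6,-0.5]
    - [-0.16,-1,-0.9]
  rotation:
    - [0,0,0]
    - [0,0,0]
    - [0,0,0]

```text
time: 6.7
tcp_pos: [554.0, 240.6, 219.3]
ee_rot: [-0.084, 0.996, -0.001, -0.002]
force: [1.0, -0.2, -2.5]
gripper_width: 25.5
grip_force: 50.0
```

Emit:
apply_moves:
  translation:
    - [-0.06,-0.4,0]
    - [-0.1,-0.8,0]
    - [-0.16,-1,0]
  rotation:
    - [0,0,0]
    - [0,0,0]
    - [0,0,0]

```text
time: 7.0
tcp_pos: [587.8, 140.9, 220.0]
ee_rot: [-0.08, 0.997, -0.001, -0.001]
force: [-0.9, -0.5, -2.6]
gripper_width: 25.8
grip_force: 50.0
```

Emit:
apply_moves:
  translation:
    - [-0.06,-0.4,0]
    - [-0.1,-0.8,0]
    - [-0.16,-1,0]
    - [-0.16,-1,0]
    - [-0.16,-1,0]
    - [-0.16,-1,0]
  rotation:
    - [0,0,0]
    - [0,0,0]
    - [0,0,0]
    - [0,0,0]
    - [0,0,0]
    - [0,0,0]

```text
time: 7.6
tcp_pos: [619.0, 52.0, 219.9]
ee_rot: [-0.084, 0.996, 0.001, -0.001]
force: [0.1, 0.9, -3.0]
gripper_width: 25.9
grip_force: 50.0
```

Run:
```python
from h import *
s=st()
p=cams.snapshot("wrist"); save(p,"w3.png"); np.savez("w3.npz",**{k:p[k] for k in("frame","range_z","intrinsics","R","t")})
c=cloud(p,p["range_z"]>0); a=c[(c[:,2]>46)&(c[:,2]<72)&(abs(c[:,0]-530)<110)&(abs(c[:,1]-37)<170)]
print(len(a),cv2.minAreaRect(a[:,:2].astype(np.float32)))
c0,sz,an=cv2.minAreaRect(a[:,:2].astype(np.float32)); 
th=np.deg2rad(an if sz[1]>sz[0] else an-90); e=np.array([-np.sin(th),np.cos(th)]); n=np.array([np.cos(th),np.sin(th)])
y=(a[:,:2]-c0)@e; x=(a[:,:2]-c0)@n
for k in range(-125,130,10):
    m=(abs(y-k)<5)&(abs(x)>18)&(abs(x)<38); mt=(abs(y-k)<5)&(abs(x)<9)
    print(k,m.sum(),np.round(np.median(a[m,2]),1),np.round(np.median(a[mt,2]),1))
m=(abs(x)>18)&(abs(x)<38); print(np.polyfit(y[m],a[m,2],1), np.polyfit(x[m],a[m,2],1))
```

```text
7.6 tcp [619.   52.  219.9] q [-8.410e-02  9.965e-01  5.000e-04 -7.000e-04] F [ 0.1  0.9 -3. ] T [ 0.01  0.03 -0.  ] w 25.9 50.0
50211 ((532.5697631835938, 39.00421142578125), (86.77949523925781, 261.3431091308594), 7.558040618896484)
-125 936 59.1 59.1
-115 945 59.0 58.9
-105 941 58.7 58.7
-95 930 58.5 58.5
-85 926 58.3 58.3
-75 937 58.0 63.7
-65 910 57.8 63.8
-55 933 57.6 62.9
-45 905 57.4 62.1
-35 916 57.2 62.2
-25 909 56.9 62.7
-15 906 56.7 62.4
-5 901 56.5 61.3
5 903 56.3 60.9
15 895 56.0 61.7
25 891 55.9 61.6
35 897 55.6 61.4
45 884 55.5 61.4
55 891 55.2 60.6
65 887 55.0 60.0
75 880 54.8 59.4
85 880 54.6 54.5
95 872 54.3 54.3
105 860 54.2 54.1
115 888 54.0 54.1
125 860 54.1 54.1
[-2.14449419e-02  5.64344970e+01] [1.92601794e-04 5.64755294e+01]
```

View pics/w3.png

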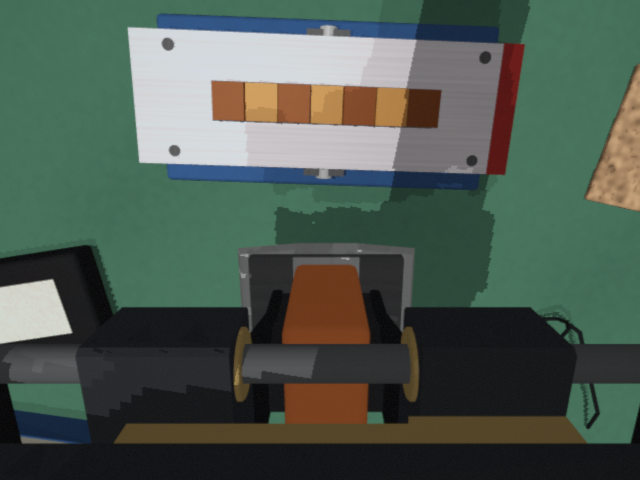

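Emit:
apply_moves:
  translation:
    - [0.2,0.25,0]
    - [0.5,0.6,0]
    - [0.83,1,0]
    - [0.83,1,0]
  rotation:
    - [0.0068,0,0.0117]
    - [0.0068,0,0.0117]
    - [0.0068,0,0.0117]
    - [0.0068,0,0.0117]

```text
time: 8.05
tcp_pos: [515.3, 142.4, 220.4]
ee_rot: [-0.071, 0.997, -0.009, -0.001]
force: [0.5, 0.8, -2.8]
gripper_width: 25.8
grip_force: 50.0
```

Emit:
apply_moves:
  translation:
    - [0,0.1,0.2]
    - [0,0.12,0.5]
    - [0,0.12,0.8]
    - [0,0.12,0.85]
    - [0,0.12,0.9]
    - [0,0.12,0.9]
    - [0,0.12,0.9]
  rotation:
    - [0,0,0]
    - [0,0,0]
    - [0,0,0]
    - [0,0,0]
    - [0,0,0]
    - [0,0,0]
    - [0,0,0]

```text
time: 8.75
tcp_pos: [520.9, 145.6, 131.7]
ee_rot: [-0.065, 0.998, -0.01, 0.002]
force: [-0.0, -0.7, -3.0]
gripper_width: 25.9
grip_force: 50.0
```

```bash
cat >> h.py <<'E'
E0=np.array([-.1315,.9913]); C0=np.array([532.6,37.8])
def jig():
    s=st(); R=Ro.from_quat(s["ee_rot"]); m=R.as_matrix()
    sole=np.array(s["tcp_pos"])+m[:,2]*49.5; d=sole[:2]-C0
    print("jig y",round(d@E0,1),"jig x",round(d@np.array([E0[1],-E0[0]]),1),"sole z",round(sole[2],2),"est gap",round(sole[2]-(56.4-.0214*(d@E0)),2),
      "yaw",round(np.degrees(np.arctan2(m[1,1],m[0,1]))-97.56,2),"pitch y",round(m[2,1],4),"roll x",round(m[2,0],4))
E
python3 - <<'E'
from h import *
jig()
E
```

```text
8.75 tcp [520.9 145.6 131.7] q [-0.0648  0.9978 -0.0102  0.0021] F [-0.  -0.7 -3. ] T [ 0.1   0.08 -0.01] w 25.9 50.0
jig y 107.4 jig x 2.8 sole z 82.18 est gap 28.08 yaw -0.14 pitch y -0.0207 roll x -0.0029
```

Emit:
apply_moves:
  translation:
    - [0.028,0.038,0.1]
    - [0.028,0.038,0.2]
    - [0.028,0.038,0.25]
    - [0.028,0.038,0.25]
    - [0.028,0.038,0.25]
    - [0.028,0.038,0.25]
  rotation:
    - [0,0,0]
    - [0,0,0]
    - [0,0,0]
    - [0,0,0]
    - [0,0,0]
    - [0,0,0]

```text
time: 9.35
tcp_pos: [517.1, 148.0, 105.5]
ee_rot: [-0.065, 0.998, -0.011, 0.001]
force: [0.6, 0.9, -2.6]
gripper_width: 25.8
grip_force: 50.0
```

Run:
```python
from h import *
jig()
```

```text
9.35 tcp [517.1 148.  105.5] q [-0.0646  0.9979 -0.0105  0.0012] F [ 0.6  0.9 -2.6] T [ 0.06 -0.07 -0.07] w 25.8 50.0
jig y 110.3 jig x -0.8 sole z 55.99 est gap 1.95 yaw -0.15 pitch y -0.0212 roll x -0.001
```

Emit:
apply_moves:
  translation:
    - [0,0,0.004]
    - [0,0,0.008]
    - [0,0,0.012]
    - [0,0,0.016]
    - [0,0,0.016]
  rotation:
    - [0,0,0]
    - [0,0,0]
    - [0,0,0]
    - [0,0,0]
    - [0,0,0]

```text
time: 9.85
tcp_pos: [516.7, 147.9, 103.6]
ee_rot: [-0.065, 0.998, -0.011, 0.001]
force: [-0.8, 0.1, -2.0]
gripper_width: 25.6
grip_force: 50.0
```

Emit:
apply_moves:
  translation:
    - [0,0,0.003]
    - [0,0,0.006]
    - [0,0,0.006]
    - [0,0,0.006]
  rotation:
    - [0,0,0]
    - [0,0,0]
    - [0,0,0]
    - [0,0,0]

```text
time: 10.25
tcp_pos: [516.8, 148.0, 103.0]
ee_rot: [-0.065, 0.998, -0.011, 0.001]
force: [-0.6, 0.2, -1.6]
gripper_width: 26.2
grip_force: 50.0
```

Emit:
apply_moves:
  translation:
    - [0,0,0.003]
    - [0,0,0.006]
    - [0,0,0.006]
    - [0,0,0.006]
  rotation:
    - [0,0,0]
    - [0,0,0]
    - [0,0,0]
    - [0,0,0]

```text
time: 10.65
tcp_pos: [516.9, 148.0, 102.9]
ee_rot: [-0.065, 0.998, -0.011, 0.001]
force: [-2.2, -0.7, 4.2]
gripper_width: 25.6
grip_force: 50.0
```

Emit:
apply_moves:
  translation:
    - [0,0,0.003]
    - [0,0,0.006]
    - [0,0,0.006]
    - [0,0,0.006]
  rotation:
    - [0,0,0]
    - [0,0,0]
    - [0,0,0]
    - [0,0,0]

```text
time: 11.05
tcp_pos: [516.9, 148.0, 102.9]
ee_rot: [-0.065, 0.998, -0.011, 0.001]
force: [-2.8, -0.2, 8.2]
gripper_width: 25.9
grip_force: 50.0
```

Run:
```python
from h import *
jig()
```

```text
11.05 tcp [516.9 148.  102.9] q [-0.0647  0.9979 -0.0106  0.001 ] F [-2.8 -0.2  8.2] T [-0.25  0.87 -0.02] w 25.9 50.0
jig y 110.3 jig x -1.1 sole z 53.4 est gap -0.64 yaw -0.15 pitch y -0.0213 roll x -0.0006
```

Emit:
apply_moves:
  translation:
    - [0,-0.01,0]
    - [0,-0.03,0]
    - [0,-0.05,0.001]
    - [0,-0.07,0.001]
    - [0,-0.09,0.001]
    - [0,-0.11,0.001]
    - [0,-0.13,0.001]
    - [0,-0.15,0.001]
  rotation:
    - [0,0,0]
    - [0,0,0]
    - [0,0,0]
    - [0,0,0]
    - [0,0,0]
    - [0,0,0]
    - [0,0,0]
    - [0,0,0]

```text
time: 11.85
tcp_pos: [520.0, 136.6, 103.2]
ee_rot: [-0.065, 0.998, -0.008, 0.003]
force: [-1.5, 4.6, 3.2]
gripper_width: 25.4
grip_force: 50.0
```

Run:
```python
from h import *
jig()
```

```text
11.85 tcp [520.  136.6 103.2] q [-0.0655  0.9978 -0.0082  0.003 ] F [-1.5  4.6  3.2] T [ 1.42  0.28 -0.05] w 25.4 50.0
jig y 98.8 jig x 0.7 sole z 53.75 est gap -0.54 yaw -0.05 pitch y -0.0168 roll x -0.0048
```

Emit:
apply_moves:
  translation:
    - [0,0,0.004]
    - [0,-0.02,0.007]
    - [0,-0.04,0.008]
    - [0,-0.06,0.008]
    - [0,-0.08,0.008]
    - [0,-0.1,0.008]
  rotation:
    - [0.0007,0,0]
    - [0.0014,0,0]
    - [0.0014,0,0]
    - [0.0014,0,0]
    - [0.0014,0,0]
    - [0.0014,0,0]

```text
time: 12.45
tcp_pos: [521.9, 128.1, 103.4]
ee_rot: [-0.066, 0.998, -0.009, 0.004]
force: [-1.0, 2.6, 8.6]
gripper_width: 26.0
grip_force: 50.0
```

Run:
```python
from h import *
jig()
```

```text
12.45 tcp [521.9 128.1 103.4] q [-0.0657  0.9978 -0.0095  0.004 ] F [-1.   2.6  8.6] T [ 0.58  0.15 -0.  ] w 26.0 50.0
jig y 90.0 jig x 1.6 sole z 53.93 est gap -0.54 yaw -0.02 pitch y -0.0195 roll x -0.0067
```

Emit:
apply_moves:
  translation:
    - [0,-0.02,0]
    - [0,-0.04,0]
    - [0,-0.06,0]
    - [0,-0.08,0]
    - [0,-0.1,0]
    - [0,-0.1,0]
    - [0,-0.1,0]
    - [0,-0.1,0]
  rotation:
    - [0,0,0]
    - [0,0,0]
    - [0,0,0]
    - [0,0,0]
    - [0,0,0]
    - [0,0,0]
    - [0,0,0]
    - [0,0,0]

```text
time: 13.25
tcp_pos: [523.3, 117.5, 103.7]
ee_rot: [-0.066, 0.998, -0.01, 0.004]
force: [-1.8, 6.6, 7.9]
gripper_width: 25.7
grip_force: 50.0
```

Run:
```python
from h import *
jig()
```

```text
13.25 tcp [523.3 117.5 103.7] q [-0.0655  0.9978 -0.01    0.004 ] F [-1.8  6.6  7.9] T [ 1.59  0.39 -0.04] w 25.7 50.0
jig y 79.2 jig x 1.6 sole z 54.16 est gap -0.54 yaw -0.05 pitch y -0.0205 roll x -0.0066
```

Emit:
apply_moves:
  translation:
    - [0,-0.02,0.002]
    - [0,-0.04,0.003]
    - [0,-0.06,0.003]
    - [0,-0.08,0.003]
    - [0,-0.1,0.003]
    - [0,-0.12,0.003]
    - [0,-0.14,0.003]
    - [0,-0.16,0.003]
  rotation:
    - [0,0.0005,0]
    - [0,0.001,0]
    - [0,0.0015,0]
    - [0,0.0015,0]
    - [0,0.0015,0]
    - [0,0.0015,0]
    - [0,0.0015,0]
    - [0,0.0015,0]

```text
time: 14.05
tcp_pos: [525.7, 102.0, 104.0]
ee_rot: [-0.066, 0.998, -0.01, 0.002]
force: [-1.7, 8.2, 9.2]
gripper_width: 25.8
grip_force: 50.0
```

Run:
```python
from h import *
jig()
```

```text
14.05 tcp [525.7 102.  104. ] q [-0.0657  0.9978 -0.0099  0.002 ] F [-1.7  8.2  9.2] T [1.9  0.31 0.03] w 25.8 50.0
jig y 63.6 jig x 1.7 sole z 54.47 est gap -0.57 yaw -0.03 pitch y -0.02 roll x -0.0027
```

Emit:
apply_moves:
  translation:
    - [0,-0.02,0]
    - [0,-0.04,0]
    - [0,-0.06,0]
    - [0,-0.08,0]
    - [0,-0.1,0]
    - [0,-0.12,0]
    - [0,-0.14,0]
    - [0,-0.16,0]
    - [0,-0.18,0]
    - [0,-0.2,0]
  rotation:
    - [0,0,0]
    - [0,0,0]
    - [0,0,0]
    - [0,0,0]
    - [0,0,0]
    - [0,0,0]
    - [0,0,0]
    - [0,0,0]
    - [0,0,0]
    - [0,0,0]

```text
time: 15.05
tcp_pos: [528.3, 81.8, 104.4]
ee_rot: [-0.066, 0.998, -0.01, 0.002]
force: [-0.3, 5.8, 9.2]
gripper_width: 26.0
grip_force: 50.0
```

Run:
```python
from h import *
jig()
```

```text
15.05 tcp [528.3  81.8 104.4] q [-0.0658  0.9978 -0.0103  0.0019] F [-0.3  5.8  9.2] T [1.63 0.31 0.03] w 26.0 50.0
jig y 43.1 jig x 1.7 sole z 54.92 est gap -0.56 yaw -0.02 pitch y -0.0209 roll x -0.0025
```

Very steady; continue.

Emit:
apply_moves:
  translation:
    - [0,-0.02,0]
    - [0,-0.04,0]
    - [0,-0.06,0]
    - [0,-0.08,0]
    - [0,-0.1,0]
    - [0,-0.12,0]
    - [0,-0.14,0]
    - [0,-0.16,0]
    - [0,-0.18,0]
    - [0,-0.2,0]
  rotation:
    - [0,0,0]
    - [0,0,0]
    - [0,0,0]
    - [0,0,0]
    - [0,0,0]
    - [0,0,0]
    - [0,0,0]
    - [0,0,0]
    - [0,0,0]
    - [0,0,0]

```text
time: 16.05
tcp_pos: [530.8, 62.6, 104.9]
ee_rot: [-0.066, 0.998, -0.01, 0.002]
force: [-0.3, 3.9, 9.1]
gripper_width: 25.6
grip_force: 50.0
```

Run:
```python
from h import *
jig()
```

```text
16.05 tcp [530.8  62.6 104.9] q [-0.0659  0.9978 -0.01    0.0019] F [-0.3  3.9  9.1] T [ 0.81  0.08 -0.02] w 25.6 50.0
jig y 23.8 jig x 1.6 sole z 55.38 est gap -0.51 yaw -0.0 pitch y -0.0202 roll x -0.0024
```

Emit:
apply_moves:
  translation:
    - [0,-0.02,0]
    - [0,-0.04,0]
    - [0,-0.06,0]
    - [0,-0.08,0]
    - [0,-0.1,0]
    - [0,-0.12,0]
    - [0,-0.14,0]
    - [0,-0.16,0]
    - [0,-0.18,0]
    - [0,-0.2,0]
  rotation:
    - [0,0,0]
    - [0,0,0]
    - [0,0,0]
    - [0,0,0]
    - [0,0,0]
    - [0,0,0]
    - [0,0,0]
    - [0,0,0]
    - [0,0,0]
    - [0,0,0]

```text
time: 17.05
tcp_pos: [533.4, 42.8, 105.3]
ee_rot: [-0.066, 0.998, -0.01, 0.002]
force: [-0.7, 8.7, 8.2]
gripper_width: 25.8
grip_force: 50.0
```

Emit:
apply_moves:
  translation:
    - [0,-0.02,0]
    - [0,-0.04,0]
    - [0,-0.06,0]
    - [0,-0.08,0]
    - [0,-0.1,0]
    - [0,-0.12,0]
    - [0,-0.14,0]
    - [0,-0.16,0]
    - [0,-0.18,0]
    - [0,-0.2,0]
  rotation:
    - [0,0,0]
    - [0,0,0]
    - [0,0,0]
    - [0,0,0]
    - [0,0,0]
    - [0,0,0]
    - [0,0,0]
    - [0,0,0]
    - [0,0,0]
    - [0,0,0]

```text
time: 18.05
tcp_pos: [536.0, 22.9, 105.8]
ee_rot: [-0.066, 0.998, -0.01, 0.002]
force: [-1.1, 8.5, 8.8]
gripper_width: 25.8
grip_force: 50.0
```

Run:
```python
from h import *
jig()
```

```text
18.05 tcp [536.   22.9 105.8] q [-0.0659  0.9978 -0.0101  0.0017] F [-1.1  8.5  8.8] T [ 2.13  0.31 -0.01] w 25.8 50.0
jig y -16.2 jig x 1.5 sole z 56.31 est gap -0.44 yaw 0.0 pitch y -0.0204 roll x -0.002
```

Emit:
apply_moves:
  translation:
    - [0,-0.02,0]
    - [0,-0.04,0]
    - [0,-0.06,0]
    - [0,-0.08,0]
    - [0,-0.1,0]
    - [0,-0.12,0]
    - [0,-0.14,0]
    - [0,-0.16,0]
    - [0,-0.18,0]
    - [0,-0.2,0]
  rotation:
    - [0,0,0]
    - [0,0,0]
    - [0,0,0]
    - [0,0,0]
    - [0,0,0]
    - [0,0,0]
    - [0,0,0]
    - [0,0,0]
    - [0,0,0]
    - [0,0,0]

```text
time: 19.05
tcp_pos: [538.5, 3.1, 106.3]
ee_rot: [-0.066, 0.998, -0.01, 0.002]
force: [-0.5, 8.7, 8.8]
gripper_width: 25.7
grip_force: 50.0
```

Emit:
apply_moves:
  translation:
    - [0,-0.02,0]
    - [0,-0.04,0]
    - [0,-0.06,0]
    - [0,-0.08,0]
    - [0,-0.1,0]
    - [0,-0.12,0]
    - [0,-0.14,0]
    - [0,-0.16,0]
    - [0,-0.18,0]
    - [0,-0.2,0]
  rotation:
    - [0,0,0]
    - [0,0,0]
    - [0,0,0]
    - [0,0,0]
    - [0,0,0]
    - [0,0,0]
    - [0,0,0]
    - [0,0,0]
    - [0,0,0]
    - [0,0,0]

```text
time: 20.05
tcp_pos: [541.1, -17.8, 106.7]
ee_rot: [-0.066, 0.998, -0.011, 0.001]
force: [-0.5, 6.7, 8.6]
gripper_width: 25.8
grip_force: 50.0
```

Run:
```python
from h import *
jig()
```

```text
20.05 tcp [541.1 -17.8 106.7] q [-0.0657  0.9978 -0.0108  0.0014] F [-0.5  6.7  8.6] T [ 1.72  0.19 -0.01] w 25.8 50.0
jig y -57.3 jig x 1.2 sole z 57.21 est gap -0.41 yaw -0.02 pitch y -0.0218 roll x -0.0014
```

Emit:
apply_moves:
  translation:
    - [0,-0.02,0]
    - [0,-0.04,0]
    - [0,-0.06,0]
    - [0,-0.08,0]
    - [0,-0.1,0]
    - [0,-0.12,0]
    - [0,-0.14,0]
    - [0,-0.16,0]
    - [0,-0.18,0]
    - [0,-0.2,0]
    - [0,-0.22,0]
    - [0,-0.24,0]
  rotation:
    - [0,0,0]
    - [0,0,0]
    - [0,0,0]
    - [0,0,0]
    - [0,0,0]
    - [0,0,0]
    - [0,0,0]
    - [0,0,0]
    - [0,0,0]
    - [0,0,0]
    - [0,0,0]
    - [0,0,0]

```text
time: 21.25
tcp_pos: [544.2, -41.7, 107.3]
ee_rot: [-0.066, 0.998, -0.011, 0.001]
force: [-1.4, 6.4, 8.9]
gripper_width: 26.0
grip_force: 50.0
```

Emit:
apply_moves:
  translation:
    - [0,-0.02,0]
    - [0,-0.05,0]
    - [0,-0.08,0]
    - [0,-0.11,0]
    - [0,-0.14,0]
    - [0,-0.17,0]
    - [0,-0.2,0]
    - [0,-0.22,0]
    - [0,-0.24,0]
    - [0,-0.26,0]
    - [0,-0.27,0]
    - [0,-0.27,0]
  rotation:
    - [0,0,0]
    - [0,0,0]
    - [0,0,0]
    - [0,0,0]
    - [0,0,0]
    - [0,0,0]
    - [0,0,0]
    - [0,0,0]
    - [0,0,0]
    - [0,0,0]
    - [0,0,0]
    - [0,0,0]

```text
time: 22.45
tcp_pos: [547.7, -69.0, 107.9]
ee_rot: [-0.066, 0.998, -0.011, 0.001]
force: [-0.7, 5.9, 7.9]
gripper_width: 25.9
grip_force: 50.0
```

Run:
```python
from h import *
jig()
```

```text
22.45 tcp [547.7 -69.  107.9] q [-0.0656  0.9978 -0.0113  0.0012] F [-0.7  5.9  7.9] T [1.54 0.18 0.04] w 25.9 50.0
jig y -109.0 jig x 0.9 sole z 58.42 est gap -0.31 yaw -0.04 pitch y -0.0227 roll x -0.0009
```

Emit:
apply_moves:
  translation:
    - [0,0,-0.01]
    - [0,0,-0.03]
    - [0,0,-0.1]
    - [0,0,-0.3]
    - [0,0,-0.6]
    - [0,0,-1]
    - [0,0,-1]
    - [0,0,-1]
  rotation:
    - [0,0,0]
    - [0,0,0]
    - [0,0,0]
    - [0,0,0]
    - [0,0,0]
    - [0,0,0]
    - [0,0,0]
    - [0,0,0]

```text
time: 23.25
tcp_pos: [545.4, -70.1, 206.7]
ee_rot: [-0.064, 0.998, -0.013, -0.001]
force: [-0.8, -0.1, -4.0]
gripper_width: 25.7
grip_force: 50.0
```

Emit:
apply_moves:
  translation:
    - [-0.2,0.25,-0.1]
    - [-0.5,0.6,-0.1]
    - [-0.86,1,-0.1]
    - [-0.86,1,-0.1]
    - [-0.86,1,-0.1]
    - [-0.86,1,-0.1]
  rotation:
    - [0,0,0]
    - [0,0,0]
    - [0,0,0]
    - [0,0,0]
    - [0,0,0]
    - [0,0,0]

```text
time: 23.85
tcp_pos: [616.6, 39.2, 211.4]
ee_rot: [-0.064, 0.998, -0.014, -0.003]
force: [0.3, -0.9, -2.7]
gripper_width: 25.4
grip_force: 50.0
```

Run:
```python
from h import *
jig()
p=cams.snapshot("wrist"); save(p,"w4.png")
c=cloud(p,p["range_z"]>0); a=c[(c[:,2]>46)&(c[:,2]<72)&(abs(c[:,0]-530)<110)&(abs(c[:,1]-37)<170)]
c0,sz,an=cv2.minAreaRect(a[:,:2].astype(np.float32)); print(c0,sz,an)
th=np.deg2rad(7.56); e=np.array([-np.sin(th),np.cos(th)]); n=np.array([np.cos(th),np.sin(th)])
y=(a[:,:2]-c0)@e; x=(a[:,:2]-c0)@n
m=(abs(x)>16)&(abs(x)<38); k=np.polyfit(y[m],a[m,2],1); print(k)
for t in range(66,-67,-22):
    for sx in (-7,0,7):
        q=(abs(y-t)<8)&(abs(x-sx)<4); print(t,sx,q.sum(),np.round(np.mean(a[q,2]-np.polyval(k,y[q])),2),end=" | ")
    print()
```

```text
23.85 tcp [616.6  39.2 211.4] q [-0.0639  0.9979 -0.0137 -0.0034] F [ 0.3 -0.9 -2.7] T [ 0.06  0.02 -0.01] w 25.4 50.0
jig y -11.0 jig x 83.0 sole z 161.93 est gap 105.3 yaw -0.23 pitch y -0.027 roll x 0.0085
(532.6557006835938, 38.903228759765625) (86.54268646240234, 261.7281494140625) 7.666513442993164
[-2.14651381e-02  5.64497085e+01]
66 -7 314 -0.07 | 66 0 310 -0.04 | 66 7 307 -0.07 | 
44 -7 309 -0.06 | 44 0 312 -0.04 | 44 7 307 -0.03 | 
22 -7 310 -0.04 | 22 0 305 -0.02 | 22 7 310 -0.08 | 
0 -7 311 -0.0 | 0 0 291 -0.03 | 0 7 288 -0.1 | 
-22 -7 291 0.0 | -22 0 281 -0.05 | -22 7 288 0.0 | 
-44 -7 291 0.0 | -44 0 287 -0.06 | -44 7 286 -0.08 | 
-66 -7 309 0.02 | -66 0 293 0.03 | -66 7 282 -0.06 |
```

View pics/w4.png

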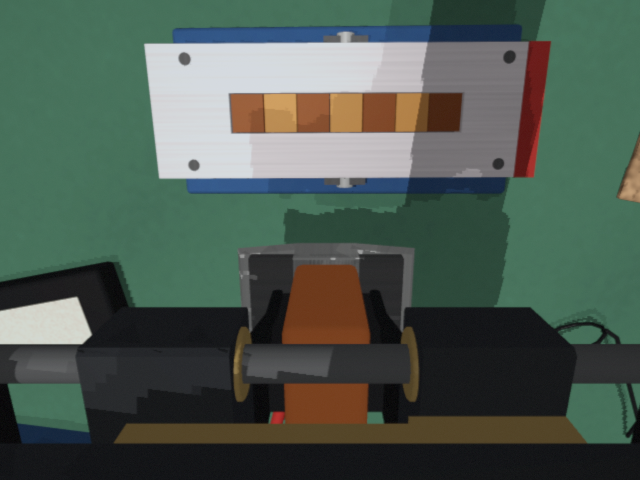

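Emit:
apply_moves:
  translation:
    - [0.08,0.25,0]
    - [0.15,0.6,0]
    - [0.2,1,0]
  rotation:
    - [-0.004,-0.0015,0]
    - [-0.0082,-0.0015,0]
    - [-0.0082,-0.0015,0]

```text
time: 24.2
tcp_pos: [584.6, 134.1, 210.7]
ee_rot: [-0.061, 0.998, -0.001, -0.0]
force: [-0.0, 0.1, -2.9]
gripper_width: 26.1
grip_force: 50.0
```

Emit:
apply_moves:
  translation:
    - [0.08,0.4,0]
    - [0.15,0.8,0]
    - [0.2,1,0]
  rotation:
    - [0,0,0]
    - [0,0,0]
    - [0,0,0]

```text
time: 24.5
tcp_pos: [550.5, 236.6, 210.8]
ee_rot: [-0.066, 0.998, 0.001, -0.0]
force: [-0.5, 0.7, -2.1]
gripper_width: 25.4
grip_force: 50.0
```

Emit:
apply_moves:
  translation:
    - [0.08,0.3,0]
    - [0.15,0.7,0]
    - [0.2,0.9,0]
    - [0.2,1,0.3]
    - [0.2,1,0.6]
    - [0.2,1,0.8]
    - [0.2,1,0.8]
    - [0.2,1,0.8]
    - [0.2,1,0.8]
  rotation:
    - [0,0,0]
    - [0,0,0]
    - [0,0,0]
    - [0,0,0]
    - [0,0,0]
    - [0,0,0]
    - [0,0,0]
    - [0,0,0]
    - [0,0,0]

```text
time: 25.4
tcp_pos: [521.0, 330.5, 132.5]
ee_rot: [-0.064, 0.998, 0.001, 0.001]
force: [-0.2, 0.3, -2.5]
gripper_width: 25.5
grip_force: 50.0
```

Run:
```python
from h import *
jig(); print(loc([517,329.7,75]))
p=cams.snapshot("wrist")
f=p["frame"].astype(int); cork=(f[...,0]>f[...,1]+15)&(f[...,0]>f[...,2]+25)
a=cloud(p,cork); a=a[(a[:,2]<10)&(a[:,2]>2)&(abs(a[:,0]-515)<85)&(abs(a[:,1]-330)<85)]
print("pad",len(a),np.median(a[:,2]),cv2.minAreaRect(a[:,:2].astype(np.float32)))
```

```text
25.4 tcp [521.  330.5 132.5] q [-6.400e-02  9.979e-01  7.000e-04  1.500e-03] F [-0.2  0.3 -2.5] T [ 0.01  0.03 -0.02] w 25.5 50.0
jig y 291.7 jig x 27.1 sole z 82.97 est gap 32.81 yaw -0.22 pitch y 0.0011 roll x -0.003
25.4 tcp [521.  330.5 132.5] q [-6.400e-02  9.979e-01  7.000e-04  1.500e-03] F [-0.2  0.3 -2.5] T [ 0.01  0.03 -0.02] w 25.5 50.0
[ 0.04192736 -0.003216    0.57457335]
pad 17957 6.400957433191153 ((516.8628540039062, 330.7499084472656), (119.61223602294922, 109.35182189941406), 87.43316650390625)
```

Emit:
apply_moves:
  translation:
    - [0.04,0,0.2]
    - [0.04,0,0.5]
    - [0.04,0,0.65]
    - [0.04,0,0.73]
    - [0.04,0,0.73]
    - [0.04,0,0.73]
    - [0.04,0,0.73]
  rotation:
    - [0,0,0]
    - [0,0,0]
    - [0,0,0]
    - [0,0,0]
    - [0,0,0]
    - [0,0,0]
    - [0,0,0]

```text
time: 26.15
tcp_pos: [516.7, 330.8, 59.1]
ee_rot: [-0.065, 0.998, 0.001, 0.001]
force: [-0.0, 0.6, -2.4]
gripper_width: 26.0
grip_force: 50.0
```

Run:
```python
from h import *
jig()
```

```text
26.15 tcp [516.7 330.8  59.1] q [-6.460e-02  9.979e-01  7.000e-04  1.200e-03] F [-0.   0.6 -2.4] T [0.05 0.02 0.02] w 26.0 50.0
jig y 292.6 jig x 22.9 sole z 9.57 est gap -40.57 yaw -0.15 pitch y 0.0012 roll x -0.0025
```

Emit:
apply_moves:
  translation:
    - [0,0,0.01]
    - [0,0,0.02]
    - [0,0,0.028]
    - [0,0,0.034]
    - [0,0,0.034]
    - [0,0,0.034]
  rotation:
    - [0,0,0]
    - [0,0,0]
    - [0,0,0]
    - [0,0,0]
    - [0,0,0]
    - [0,0,0]

```text
time: 26.75
tcp_pos: [516.0, 330.3, 55.5]
ee_rot: [-0.065, 0.998, 0.0, 0.0]
force: [-2.5, -0.8, 5.4]
gripper_width: 25.6
grip_force: 50.0
```

Emit:
apply_moves:
  translation:
    - [0,0,0.003]
    - [0,0,0.005]
    - [0,0,0.005]
    - [0,0,0.005]
  rotation:
    - [0,0,0]
    - [0,0,0]
    - [0,0,0]
    - [0,0,0]

```text
time: 27.15
tcp_pos: [516.0, 330.3, 55.4]
ee_rot: [-0.065, 0.998, 0.0, 0.0]
force: [-3.1, -1.5, 8.7]
gripper_width: 25.4
grip_force: 50.0
```

Emit:
apply_moves:
  translation:
    - [0,0,-0.005]
    - [0,0,-0.012]
    - [0,0,-0.012]
  rotation:
    - [0,0,0]
    - [0,0,0]
    - [0,0,0]

```text
time: 27.45
tcp_pos: [515.9, 330.3, 55.5]
ee_rot: [-0.065, 0.998, 0.0, 0.0]
force: [-0.3, -1.0, 4.1]
gripper_width: 25.9
grip_force: 50.0
```

Emit:
apply_moves:
  translation:
    - [0,0,0]
    - [0,0,0]
    - [0,0,0]
    - [0,0,0]
    - [0,0,0]
    - [0,0,0]
    - [0,0,0]
    - [0,0,0]
    - [0,0,0]
    - [0,0,0]
  rotation:
    - [0,0,0]
    - [0,0,0]
    - [0,0,0]
    - [0,0,0]
    - [0,0,0]
    - [0,0,0]
    - [0,0,0]
    - [0,0,0]
    - [0,0,0]
    - [0,0,0]
  claw: 0.9

```text
time: 28.45
tcp_pos: [515.8, 330.2, 55.1]
ee_rot: [-0.065, 0.998, 0.0, 0.0]
force: [0.3, -0.1, -0.9]
gripper_width: 77.9
grip_force: 0.0
```

Emit:
apply_moves:
  translation:
    - [0,0,-0.1]
    - [0,0,-0.4]
    - [0,0,-0.8]
    - [0,0,-1]
    - [0,0,-1]
  rotation:
    - [0,0,0]
    - [0,0,0]
    - [0,0,0]
    - [0,0,0]
    - [0,0,0]

```text
time: 28.95
tcp_pos: [517.8, 331.6, 159.7]
ee_rot: [-0.065, 0.998, 0.002, 0.004]
force: [0.9, 0.2, 0.0]
gripper_width: 78.9
grip_force: 0.0
```

Emit:
apply_moves:
  translation:
    - [0,0,-0.2]
    - [-0.1,0,-0.3]
    - [-0.2,0,-0.3]
    - [-0.2,0,-0.3]
    - [-0.2,0,-0.3]
    - [-0.2,0,-0.3]
  rotation:
    - [0,0,0]
    - [0,0,0]
    - [0,0,0]
    - [0,0,0]
    - [0,0,0]
    - [0,0,0]

```text
time: 29.55
tcp_pos: [534.8, 332.4, 183.9]
ee_rot: [-0.065, 0.998, -0.0, -0.001]
force: [-0.2, -0.3, 0.5]
gripper_width: 78.4
grip_force: 0.0
```

Run:
```python
from h import *
st()
p=cams.snapshot("wrist"); save(p,"w5.png")
c=cloud(p,p["range_z"]>0)
for lo,hi in((20,40),(75,100)):
    a=c[(c[:,2]>lo)&(c[:,2]<hi)&(abs(c[:,0]-517)<60)&(abs(c[:,1]-330)<60)]
    print(lo,len(a),np.median(a[:,2]),cv2.minAreaRect(a[:,:2].astype(np.float32)))
```

```text
29.55 tcp [534.8 332.4 183.9] q [-6.480e-02  9.979e-01 -5.000e-04 -9.000e-04] F [-0.2 -0.3  0.5] T [ 0.06  0.01 -0.01] w 78.4 0.0
20 4178 28.180236525427688 ((516.9334106445312, 331.3521728515625), (46.151241302490234, 76.62613677978516), 7.420281887054443)
75 3191 88.21564595590678 ((516.542724609375, 331.11053466796875), (41.54448318481445, 26.061767578125), 7.997708320617676)
```

View pics/w5.png

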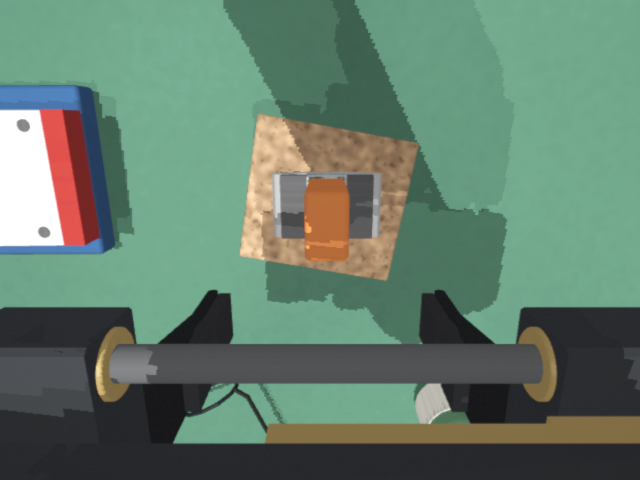

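The block stands upright at (516.9, 331.2), against a pad centre of (516.9, 330.8). In the picture it is at pixel (327, 205), in the middle of the pad.

```bash
python3 -c "
from rig import job_done
print(job_done())"
```

```text
the job is handed in; nothing more can be done
None
```

The job is done and handed in: all seven tiles measured flush to within about 0.1 mm after a sweep at roughly 10 N, apart from a dip to about 6 N near the start, before the first tile. The block is back upright in the middle of its pad, finished about 30 s into the 72 s limit.

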